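# Open a ratcheted hold-down bar

## Robot

A 6-joint arm with a two-finger parallel gripper is mounted at the origin on the work surface. World frame = base frame: x ahead of the robot, y to its left, z up, the work surface at z = 0. Lengths are in m, angles in rad, forces in N, time in s.
With the tool pointing down it reaches from about 0.375 to 0.9 m from the base axis. Payload 3.1 kg.
Tool frame: the origin (TCP) lies midway between the tips of the shut fingers; the grasp point (between the pads) lies 19 mm behind it (pinch_z is the distance from the TCP to the grasp point, in m); y points along the fingers, z is the direction in which the jaws open and shut, and the axes are right-handed (so a half turn about y gives the same grasp; the last joint's range is limited). The gripper opens to 87 mm and grips with 3 to 60 N. Pads are 19 mm wide; open, the fingers measure 117 mm over their backs; the gripper's body (75 mm by 190 mm) begins 51 mm behind the grasp point.
Start: joints at [0.933, 0.527, 1.433, -0, 1.181, -0.178], TCP at [0.277, 0.56, 0.223] pointing down, gripper open.
Joint ranges: [-3.08, 3.08], [-0.75, 2.2], [0.22, 2.44], [-1.43, 4.57], [0, 2.65], [-2.85, 2.85]. Speed limits (rad/s): [2.79, 2.79, 3.14, 3.14, 3.14, 3.14].

## Interface

Orientations are given as a unit quaternion [x, y, z, w].
In Python, from rig import * gives the robot as it stands.
- The arm moves only by the tool drive_tool, never from a script. Its argument "plan" is a list of rows, each a list of 7 numbers: the shift along the tool's x, y, z in mm, then the turn, a rotation vector about the tool's x, y, z in degrees, then the finger opening in mm, from 0 to 87. A call has 1 to 10 rows; each row is the pose to reach, as a shift and turn from the pose commanded when the call began, along the tool's axes at that moment; what a row does not reach only later rows make up. A row lasts 1/10 s, in which the tool goes at most 50 mm and 8.59 degrees, less where a joint would pass 70% of its speed; a pose out of reach is approached as far as the arm can. A call with a gripper value outside its range is refused whole. The fingers move at their own pace and stop on an object; "newtons" is the grip in N (left out, the last holds). Time passes only in rows, so rows that repeat a pose let the fingers close. It gives the time, the measured TCP pose, the force and the opening at its end, in the units of the state.
- get_obs(): the state, without advancing time (a new reading comes with each control period).
- camera(name): name is "scene" or "top" or "wrist"; returns the picture (420x560x3 uint8, blue, green, red); there is no depth.
- get_calibration(name): a dict with "fx", "fy", "cx", "cy" (pixels), "origin" and "rotation" of the camera in the world; the wrist camera has in their place "tool_from_camera" (4x4, takes a point from camera to tool coordinates, whose origin is the TCP and whose axes are the tool frame's). Camera axes: x right, y down, z forward; pixel columns grow to the right and rows downward; lengths in m; the calibration is good to about 2 mm. The wrist camera is an equidistant fisheye: a pixel r from the principal point sees the ray r / f radians off the axis. A picture is of the moment at which its call begins: read the wrist's pose just before it. get_calibration takes no time and is no camera call.
- hand_in(): hands the job in, once; it reports no verdict.
Trained networks look in the newest picture that a camera, given by its name, has taken for a name from the list of things; names that differ only in an ending like _2 or _b are one class to them, and where a whole thing is asked for, a point or a joint stands for the part that bears it (a point fixed in the world has none). Each returns a list of dicts, best first, with "conf" (0 to 1); they miss things now and then, are a little off and sometimes report something else, mostly with a low value. They report only what shows in the picture. A call takes as long as a camera call.
- spot_in(camera, target): "location" ([column, row] in pixels, amid what is visible of it).
- mark_of(camera, target): "location" ([column, row] in pixels: a listed point, or the origin of a listed thing).
The state is a dict: "time": time; "q": joint angles; "joint_velocities": joint speeds; "joint_torque": joint torques, N m; "position": TCP position; "tool_rot": TCP orientation; "ft_force": force on the tool from outside, world axes, zero at the start; "moment": the same for the moment, N m; "grip_width": finger opening in m.
Only numpy, scipy, OpenCV 4.12 (cv2) and the standard library are available. Lean on these libraries where they do the work, as an engineer would, in place of code of your own. Each camera call takes 0.05 s, during which the arm holds its last target. There are 200 camera calls.

## Task

Open the red hold-down bar over the tray of boards: throw the yellow pawl right back off the ratchet wheel, so that it stays back, then swing the bar backwards (clockwise seen from above) by its black grip until it rests lightly against the sprung rubber stop, without forcing the stop. Then tip the pawl down on to the wheel's teeth again and leave the bar open, resting on the stop. Never force the wheel against the pawl, and leave the goods on and around the stand where they are.

Things in the scene. Friction and masses are not known exactly. Their poses are not given: they have to be found in the camera images.
- stand: plywood display stand, 340 x 420 x 15 mm, fixed to the table. Origin: on the table top under the ratchet wheel's axis; x and y lie along the stand's edges, z up. It carries the ratchet wheel with the red hold-down bar, the yellow pawl, the stop, and a low wooden tray (under the bar's closed position).
- hub_axis (a point): point on the upright axis about which wheel and bar turn, at the height of about the bar's top (60 mm above the table).
- swing (a joint): angle of wheel and red bar (rad). It grows as they turn backwards, clockwise seen from above, which opens the bar; 0 to 0.2 at the start (bar over the tray). Dry friction of about 0.22 N m holds the bar wherever it is left. The opening ends at the sprung stop, somewhere between 1.45 and 1.8 rad: not reported, to be felt.
- wheel_top (a point): steel ratchet wheel, 124 mm across, with 24 saw teeth 6 mm high standing on its top face (crests 43 mm above the table). This point: on the axis, 37 mm above the table. With the pawl down it turns only forwards (counterclockwise, with clicks); backwards it catches within one tooth (0.26 rad). The pawl must not be pressed by the wheel with more than 20 N.
- bar_mid (a point): point on the middle line of the bar, 150 mm from the axis, 55 mm above the table. Red hold-down bar fixed to the wheel, 205 mm from axis to end, 16 mm wide, its top 61 mm and underside 49 mm above the table.
- bar_grip (a point): point on the axis of the upright black grip on the bar, 92 mm above the table. The grip is a sleeve 20 mm across from 64 to 110 mm above the table, spins freely on its post, and stands 85 mm from the wheel's axis; turning it takes about 3 N.
- bar_end (a point): centre of the far end of the bar, 205 mm from the wheel's axis.
- pawl_lift (a joint): angle of the yellow pawl (rad): about 0.05 with its nose in a tooth gap, up to 0.1 with it on a tooth's back (both count as down), 2.0 thrown right back against its limit (nose up and over). It balances near 1.6: beyond that it stays back by its own weight, below it falls slowly (damped) on to the teeth.
- pawl_nose (a point): foot of the pawl's nose. Yellow pawl, 72 mm from hinge to nose, 14 mm wide, 90 g, over the wheel's rim on the robot's side of the axis.
- pawl_hinge (a point): point on the pawl's level hinge axis, 52 mm above the table; the axis runs along the stand's x.
- pawl_pin (a point): middle of the free part of the pawl's lifting pin, a level steel rod 12 mm across, 15 mm free either side of this point, sticking out along the stand's -x. It circles the hinge at 50 mm: pawl down, it is 47 mm to the stand's -y side of the hinge and 17 mm above it; at 2.0 rad it has gone up and over to 35 mm on the +y side and 36 mm above.
- stop: grey stop bracket on the stand, 40 x 30 mm foot, 54 mm tall, in the way of the opening bar. Origin: centre of its foot's underside, 15 mm above the table. Its +y points at the arriving bar. A screw through it sets its sprung plunger's rubber face at an unknown 24 to 54 mm in front (+y) of the origin. It must not be pressed with more than 12 N (about 22 N at the bar's grip).
- stop_axis (a point): point on the plunger's axis above the bracket's origin, 55 mm above the table. The black rubber-tipped plunger, 18 mm across, meets the bar's side about 150 mm from the wheel's axis. Its spring yields 1 mm per 2 N and bottoms at 7 mm.
- board_a: pale wooden board 100 x 95 x 10 mm lying in the tray under the bar; leave alone. Origin: centre of its underside.
- board_b: dark wooden board 85 x 80 x 9 mm on top of the pale one; leave alone. Origin: centre of its underside.
- canister: white can, 52 mm across, 70 mm tall, on the stand's right near corner; leave alone. Origin: centre of its underside.
- mug: blue mug, 76 mm across, 85 mm tall; leave alone. Origin: centre of its underside.
- bowl: wooden bowl, 120 mm across, 50 mm tall; leave alone. Origin: centre of its underside.
- jar: glass jar with a wooden cap, 76 mm across, 110 mm tall; leave alone. Origin: centre of its underside.
- spatula: kitchen spatula lying on the table; leave alone. Origin: underneath its middle.

How it is judged:
By the outcome, as a careful person would: the job done as asked, in the order asked, and still so for the second after the job is handed in, with the robot touching nothing.
It also fails if it takes over 72 s, if anything falls off the work surface, if the arm or the gripper's body presses on something with over 40 N, if the wrist force passes 120 N, or if a joint passes its speed limit or range.

## Working session

There is one attempt and no reset: what is moved stays moved. The work goes in short steps, Python scripts to look and compute and a tool call to move; the robot and the scene stay as the last step left them, time stands still between calls to the robot, and variables do not carry over. Pictures are saved under pics/ and viewed, about 8 in all and at most 12, crops included, and the job is handed in when it is done.

Besides the shell and the picture viewer there is one more tool, called after "Emit:" by a JSON object that holds its "api" and its "payload", one argument or row to a line. drive_tool: Moves the arm, as the interface text tells. Its arguments: {"type":"object","properties":{"plan":{"type":"array","items":{"type":"array","items":{"type":"number"}}},"newtons":{"type":"number"}},"required":["plan"]}

```bash
ls; mkdir -p pics
cat > h.py <<'E'
from rig import *
import numpy as np, cv2
from scipy.spatial.transform import Rotation as R
def ray(cam,px):
    c=get_calibration(cam); return np.array(c["origin"]), np.array(c["rotation"])@np.array([(px[0]-c["cx"])/c["fx"],(px[1]-c["cy"])/c["fy"],1.])
def atz(cam,px,z):
    o,d=ray(cam,px); return o+d*(z-o[2])/d[2]
def tri(px1,px2):
    o1,d1=ray("scene",px1);o2,d2=ray("top",px2)
    d1=d1/np.linalg.norm(d1);d2=d2/np.linalg.norm(d2)
    t=np.linalg.lstsq(np.c_[d1,-d2],o2-o1,rcond=None)[0]
    a,b=o1+t[0]*d1,o2+t[1]*d2
    return (a+b)/2,np.linalg.norm(a-b)
E
python3 - <<'E'
from h import *
np.set_printoptions(precision=4,suppress=True)
for c in("scene","top"):
    im=camera(c);cv2.imwrite(f"pics/{c}0.png",im)
Z=dict(hub_axis=.06,wheel_top=.037,bar_mid=.055,bar_grip=.092,bar_end=.055,pawl_nose=None,pawl_hinge=.052,pawl_pin=.069,stop_axis=.055,stop=.015,stand=0,canister=.015,mug=0,jar=0,bowl=0)
for n,z in Z.items():
    L={}
    for c in("scene","top"):
        r=mark_of(c,n); 
        if r: L[c]=r[0]; print(n,c,np.round(r[0]["location"],1),round(r[0]["conf"],2), atz(c,r[0]["location"],z) if z is not None else "")
    if len(L)==2: print("   tri",*tri(L["scene"]["location"],L["top"]["location"]))
o=get_obs();print(o["time"],o["tool_rot"],R.from_quat(o["tool_rot"]).as_matrix(),o["ft_force"])
print(get_calibration("wrist"))
E
```

```text
picsTraceback (most recent call last):
  File "<stdin>", line 10, in <module>
  File "h.py", line 7, in atz
    o,d=ray(cam,px); return o+d*(z-o[2])/d[2]
        ~~~^^^^^^^^
  File "h.py", line 5, in ray
    c=get_calibration(cam); return np.array(c["origin"]), np.array(c["rotation"])@np.array([(px[0]-c["cx"])/c["fx"],(px[1]-c["cy"])/c["fy"],1.])
                                                          ~~~~~~~~~~~~~~~~~~~~~~~^~~~~~~~~~~~~~~~~~~~~~~~~~~~~~~~~~~~~~~~~~~~~~~~~~~~~~~~~~~~~~~
ValueError: matmul: Input operand 1 has a mismatch in its core dimension 0, with gufunc signature (n?,k),(k,m?)->(n?,m?) (size 3 is different from 4)
```

```bash
sed -i 's/np.array(c\["rotation"\])@/R.from_quat(c["rotation"]).as_matrix()@/' h.py
python3 - <<'E'
from h import *
np.set_printoptions(precision=4,suppress=True)
Z=dict(hub_axis=.06,wheel_top=.037,bar_mid=.055,bar_grip=.092,bar_end=.055,pawl_nose=None,pawl_hinge=.052,pawl_pin=.069,stop_axis=.055,stop=.015,stand=0,canister=.015,mug=0,jar=0,bowl=0)
for n,z in Z.items():
    L={}
    for c in("scene","top"):
        r=mark_of(c,n); 
        if r: L[c]=r[0]; print(n,c,np.round(r[0]["location"],1),round(r[0]["conf"],2), atz(c,r[0]["location"],z) if z is not None else "")
    if len(L)==2: print("   tri",*tri(L["scene"]["location"],L["top"]["location"]))
o=get_obs();print(o["time"],o["tool_rot"],R.from_quat(o["tool_rot"]).as_matrix(),o["ft_force"])
print(get_calibration("wrist"))
E
```

```text
hub_axis scene [278.4 217.3] 0.96 [ 0.5553 -0.0282  0.06  ]
hub_axis top [290.6 198. ] 0.89 [ 0.5517 -0.025   0.06  ]
   tri [ 0.5521 -0.0267  0.0571] 0.003148866891077867
wheel_top scene [277.5 226.4] 0.8 [ 0.5686 -0.0305  0.037 ]
wheel_top top [290.9 194.6] 0.73 [ 0.5653 -0.0268  0.037 ]
   tri [ 0.5657 -0.0287  0.0342] 0.003728123246102263
bar_mid scene [275.5 224. ] 0.74 [ 0.578  -0.0358  0.055 ]
bar_mid top [252.1 162.2] 0.73 [0.662  0.0862 0.055 ]
   tri [0.649  0.0244 0.1273] 0.1154325849940318
bar_grip scene [300.6 223.7] 0.81 [0.6154 0.033  0.092 ]
bar_grip top [290.1 197.2] 0.69 [ 0.5493 -0.0228  0.092 ]
   tri [0.5586 0.0057 0.0415] 0.059661738245939025
bar_end scene [336.1 256.9] 0.87 [0.7001 0.1247 0.055 ]
bar_end top [239.1 153.4] 0.72 [0.6895 0.1244 0.055 ]
   tri [0.6918 0.1257 0.046 ] 0.0009080925920291446
pawl_nose scene [281.7 209.5] 0.56 
pawl_nose top [288.8 212.1] 0.63 
   tri [ 0.5114 -0.0193  0.0514] 0.0005691242890057958
pawl_hinge scene [305.  211.1] 0.85 [0.5178 0.0486 0.052 ]
pawl_hinge top [264.2 211.8] 0.7 [0.5137 0.053  0.052 ]
   tri [0.514  0.051  0.0
[... 983 characters left out ...]
3 182.1] 0.92 [0.6197 0.4388 0.    ]
   tri [ 0.6214  0.4412 -0.0092] 0.0008325881451673785
bowl scene [430.2 220. ] 0.66 [0.4919 0.4299 0.    ]
bowl top [138.3 227.8] 0.91 [0.4793 0.4362 0.    ]
   tri [ 0.4799  0.4374 -0.0105] 0.004081437463116535
1.65 [-0.6886  0.1608 -0.1608  0.6886] [[ 0.8966  0.      0.4429]
 [-0.4429  0.      0.8966]
 [-0.     -1.      0.    ]] [-0.0678  0.4069 -0.1986]
{'fx': 325.19226210127806, 'fy': 325.19226210127806, 'cx': 280.633011335802, 'cy': 208.9754836746196, 'tool_from_camera': array([[ 0.    ,  0.9624,  0.2718, -0.0733],
       [ 0.0007, -0.2718,  0.9624, -0.1628],
       [ 1.    ,  0.0001, -0.0007,  0.0002],
       [ 0.    ,  0.    ,  0.    ,  1.    ]])}
```

```bash
python3 -c "
import cv2
a=cv2.imread('pics/scene0.png');b=cv2.imread('pics/top0.png')
cv2.imwrite('pics/both0.png',cv2.resize(cv2.vconcat([a[:300],b[:,:]]),None,fx=.83,fy=.83))"
```

```text
(no output)
```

View pics/top0.png

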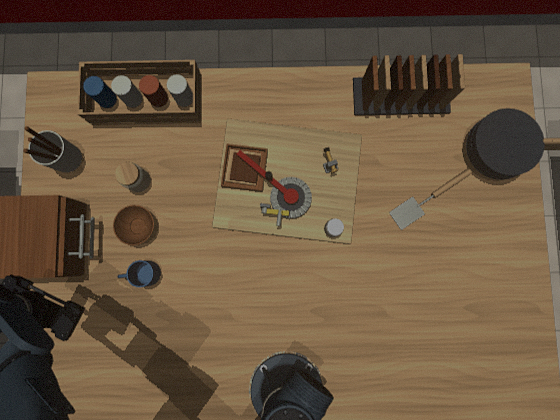

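View pics/scene0.png

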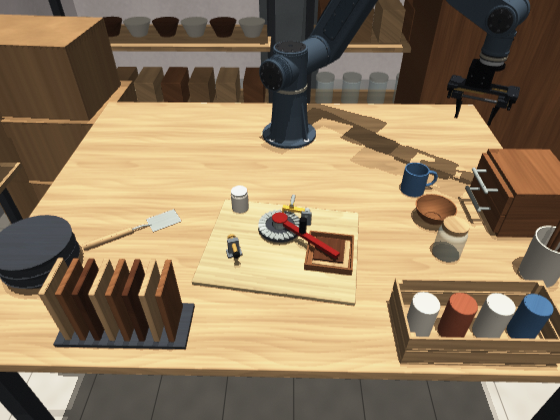

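The top and scene views agree:
- The stand is yawed about -8°. Its hub is at about (0.556, -0.026), with the bar pointing at about 48°, over the tray.
- The pawl and pin are on the robot's side (top view, pixel 278,218).
- The stop is at top-view pixel 331,160.

I'll go above the pin first and refine with the wrist camera.

```bash
cat >> h.py <<'E'
np.set_printoptions(precision=4,suppress=True)
def wray(px,obs):
    c=get_calibration("wrist"); u=np.array([px[0]-c["cx"],px[1]-c["cy"]])/c["fx"]; r=np.linalg.norm(u)
    d=np.r_[np.sin(r)*u/r,np.cos(r)]; T=np.array(c["tool_from_camera"]); Q=R.from_quat(obs["tool_rot"]).as_matrix()
    return np.array(obs["position"])+Q@T[:3,3], Q@T[:3,:3]@d
def wz(px,obs,z):
    o,d=wray(px,obs); return o+d*(z-o[2])/d[2]
def rot(yaw):  # tool down, jaw axis z at world yaw (deg)
    a=np.radians(yaw); z=np.array([np.cos(a),np.sin(a),0]); y=np.array([0,0,-1.]); return np.c_[np.cross(y,z),y,z]
def go(p,yaw=None,pos=None,q=None):
    o=get_obs(); Q=R.from_quat(o["tool_rot"] if q is None else q); pos=np.array(o["position"] if pos is None else pos)
    s=Q.inv().apply(np.array(p)-pos)*1000
    t=np.zeros(3) if yaw is None else np.degrees((Q.inv()*R.from_matrix(rot(yaw))).as_rotvec())
    print(np.round(s,1),np.round(t,1))
E
python3 - <<'E'
from h import *
go((.488,.012,.20),82)
E
```

```text
[ 432.3   22.5 -398.1] [ -0.  -18.3   0. ]
```

Emit:
{"api": "drive_tool", "payload": {
  "plan": [
    [432,22,-398,0,-18.3,0,44],
    [432,22,-398,0,-18.3,0,44],
    [432,22,-398,0,-18.3,0,44],
    [432,22,-398,0,-18.3,0,44],
    [432,22,-398,0,-18.3,0,44],
    [432,22,-398,0,-18.3,0,44],
    [432,22,-398,0,-18.3,0,44],
    [432,22,-398,0,-18.3,0,44],
    [432,22,-398,0,-18.3,0,44],
    [432,22,-398,0,-18.3,0,44]
  ]
}}

```text
time: 2.65
position: [0.4561, 0.0944, 0.2042]
tool_rot: [-0.705, 0.049, -0.05, 0.705]
ft_force: [1.1, -0.2, -0.2]
grip_width: 0.0443
```

Run:
```python
from h import *
go((.488,.012,.20),82)
```

```text
[ 43.    4.2 -77.2] [-0.   0.   0.1]
```

Emit:
{"api": "drive_tool", "payload": {
  "plan": [
    [43,4,-77,0,0,0,44],
    [43,4,-77,0,0,0,44],
    [43,4,-77,0,0,0,44],
    [43,4,-77,0,0,0,44]
  ]
}}

```text
time: 3.05
position: [0.4873, 0.0135, 0.1998]
tool_rot: [-0.705, 0.05, -0.05, 0.706]
ft_force: [0.2, 0.5, 0.4]
grip_width: 0.0441
```

Run:
```python
from h import *
o=get_obs();im=camera("wrist");cv2.imwrite("pics/w1.png",im);print(o["position"])
for n,z in dict(hub_axis=.06,bar_grip=.092,bar_mid=.055,bar_end=.055,pawl_hinge=.052,pawl_pin=.069,pawl_nose=.043,stop_axis=.055,stop=.015).items():
    for r in mark_of("wrist",n)[:2]: print(n,np.round(r["location"],1),round(r["conf"],2),wz(r["location"],o,z))
```

```text
[0.4873 0.0135 0.1998]
hub_axis [251.9 269.8] 0.72 [ 0.5598 -0.0272  0.06  ]
hub_axis [252.1 212.5] 0.72 [ 0.4987 -0.0164  0.06  ]
bar_grip [324.8 325.6] 0.96 [0.6187 0.0399 0.092 ]
pawl_hinge [320.4 221. ] 0.73 [0.5195 0.0491 0.052 ]
pawl_pin [280.5 198.4] 0.96 [0.4865 0.0132 0.069 ]
pawl_nose [257.6 214.5] 0.91 [ 0.5064 -0.0134  0.043 ]
```

View pics/w1.png

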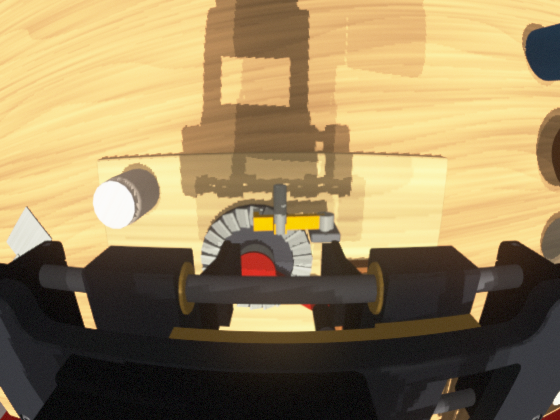

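The wrist view shows the pin at column 280 (rows 184–208), lined up with the tool between the open fingers, with the hinge bracket to its right at about column 327. I'll descend and grip it lightly.

Emit:
{"api": "drive_tool", "payload": {
  "plan": [
    [-1,50,0,0,0,0,34],
    [-1,100,0,0,0,0,34],
    [-1,130,0,0,0,0,34],
    [-1,143,0,0,0,0,34],
    [-1,143,0,0,0,0,34],
    [-1,143,0,0,0,0,34]
  ]
}}

```text
time: 4.15
position: [0.4866, 0.0144, 0.0571]
tool_rot: [0.705, -0.049, 0.049, -0.705]
ft_force: [0.2, -0.4, -0.3]
grip_width: 0.0342
```

Emit:
{"api": "drive_tool", "payload": {
  "plan": [
    [0,0,0,0,0,0,6],
    [0,0,0,0,0,0,6],
    [0,0,0,0,0,0,6],
    [0,0,0,0,0,0,6],
    [0,0,0,0,0,0,6]
  ],
  "newtons": 10
}}

```text
time: 4.65
position: [0.4866, 0.0127, 0.0577]
tool_rot: [0.706, -0.048, 0.049, -0.704]
ft_force: [-2.2, -7.8, 3.2]
grip_width: 0.0119
```

Emit:
{"api": "drive_tool", "payload": {
  "plan": [
    [0,-8,2,0,0,0,6],
    [0,-15,7,0,0,0,6],
    [0,-21,13,0,0,0,6],
    [0,-26,20.5,0,0,0,6],
    [0,-30,28,0,0,0,6],
    [0,-30,28,0,0,0,6]
  ],
  "newtons": 7
}}

```text
time: 5.25
position: [0.4908, 0.0428, 0.0884]
tool_rot: [0.706, -0.048, 0.049, -0.705]
ft_force: [-1.1, -4.1, 9.8]
grip_width: 0.0115
```

Emit:
{"api": "drive_tool", "payload": {
  "plan": [
    [0,-4,8,0,0,0,6],
    [0,-5,17,0,0,0,6],
    [0,-4.5,26,0,0,0,6],
    [0,-2.5,34.5,0,0,0,6],
    [0,-2.5,34.5,0,0,0,6]
  ]
}}

```text
time: 5.75
position: [0.4955, 0.0779, 0.0893]
tool_rot: [-0.705, 0.049, -0.049, 0.706]
ft_force: [2.0, 1.6, 3.4]
grip_width: 0.0116
```

Emit:
{"api": "drive_tool", "payload": {
  "plan": [
    [0,3.5,8,0,0,0,6],
    [0,7,13,0,0,0,6],
    [0,7,13,0,0,0,6]
  ]
}}

```text
time: 6.05
position: [0.4969, 0.0898, 0.0818]
tool_rot: [-0.705, 0.049, -0.049, 0.706]
ft_force: [2.7, 0.5, 1.9]
grip_width: 0.0116
```

Emit:
{"api": "drive_tool", "payload": {
  "plan": [
    [0,0,0,0,0,0,34],
    [0,0,0,0,0,0,34],
    [0,0,0,0,0,0,34],
    [0,-40,0,0,0,0,34],
    [0,-80,0,0,0,0,34],
    [20,-80,-40,0,0,0,60],
    [20,-80,-60,0,0,0,60],
    [20,-80,-60,0,0,0,60]
  ]
}}

```text
time: 6.85
position: [0.5081, 0.0248, 0.1627]
tool_rot: [0.705, -0.051, 0.05, -0.705]
ft_force: [-0.2, 0.0, -0.1]
grip_width: 0.0503
```

Run:
```python
from h import *
o=get_obs();im=camera("wrist");cv2.imwrite("pics/w2.png",im);print(o["position"])
for n,z in dict(hub_axis=.06,bar_grip=.092,bar_end=.055,pawl_hinge=.052,pawl_pin=.088,stop_axis=.055).items():
    for r in mark_of("wrist",n)[:2]: print(n,np.round(r["location"],1),round(r["conf"],2),wz(r["location"],o,z))
im=camera("top")
for n,z in dict(pawl_pin=.088,pawl_nose=.1,bar_end=.055).items():
    for r in mark_of("top",n)[:1]: print(n,np.round(r["location"],1),round(r["conf"],2),atz("top",r["location"],z))
```

```text
[0.5081 0.0248 0.1627]
hub_axis [234.6 269.8] 0.58 [ 0.5608 -0.0256  0.06  ]
bar_grip [312.5 333.4] 0.93 [0.6184 0.0372 0.092 ]
bar_grip [556.1  38.5] 0.35 [0.3727 0.3056 0.092 ]
pawl_hinge [312.6 211.7] 0.69 [0.5183 0.0514 0.052 ]
pawl_pin [113.3 178.5] 0.69 [ 0.457  -0.1057  0.088 ]
pawl_pin [367.  192.4] 0.57 [0.4981 0.0928 0.088 ]
bar_end [238.4 152.6] 0.64 [0.692  0.1265 0.055 ]
```

View pics/w2.png

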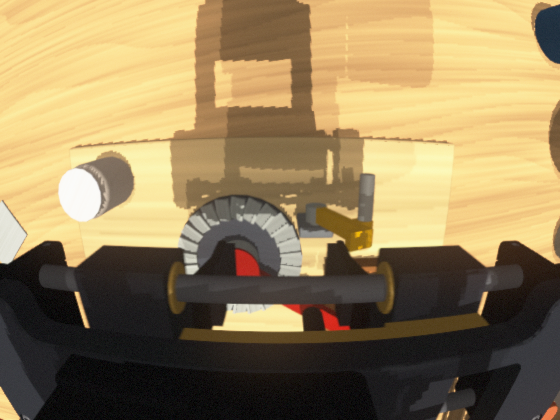

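The wrist view shows the pawl thrown back: the pin is at (367,190), right of the hinge at (312,212), and the wheel teeth are clear. Next is the grip, which the wrist camera puts at (0.618, 0.037).

Run:
```python
from h import *
go((.6165,.037,.163),82);go((.6165,.037,.077),82)
```

```text
[105.9  -0.7  24.6] [-0.   0.1 -0. ]
[105.9  85.3  24.6] [-0.   0.1 -0. ]
```

Emit:
{"api": "drive_tool", "payload": {
  "plan": [
    [50,0,12,0,0,0,64],
    [106,0,25,0,0,0,64],
    [106,0,25,0,0,0,64],
    [106,0,25,0,0,0,64],
    [106,45,25,0,0,0,64],
    [106,85,25,0,0,0,64],
    [106,85,25,0,0,0,64],
    [106,85,25,0,0,0,64]
  ]
}}

```text
time: 8.2
position: [0.6149, 0.037, 0.0773]
tool_rot: [-0.705, 0.05, -0.048, 0.705]
ft_force: [0.6, 0.4, 0.5]
grip_width: 0.0643
```

Emit:
{"api": "drive_tool", "payload": {
  "plan": [
    [0,0,0,0,0,0,32],
    [0,0,0,0,0,0,32],
    [0,0,0,0,0,0,16],
    [0,0,0,0,0,0,16],
    [0,0,0,0,0,0,16],
    [0,0,0,0,0,0,16]
  ],
  "newtons": 12
}}

```text
time: 8.8
position: [0.6168, 0.0369, 0.0777]
tool_rot: [0.705, -0.049, 0.049, -0.705]
ft_force: [0.4, -1.3, 0.7]
grip_width: 0.0242
```

Emit:
{"api": "drive_tool", "payload": {
  "plan": [
    [0,0,0,0,0,0,16],
    [0,0,0,0,0,0,16],
    [0,0,0,0,0,0,16]
  ],
  "newtons": 15
}}

```text
time: 9.1
position: [0.6173, 0.038, 0.0777]
tool_rot: [-0.705, 0.049, -0.05, 0.706]
ft_force: [1.9, 5.3, 1.1]
grip_width: 0.0195
```

```bash
cat >> h.py <<'E'
def arc(t0,ts,r=85):
    a=np.radians(-8); 
    for t in ts:
        d=r*np.array([np.cos(np.radians(t))-np.cos(np.radians(t0)),np.sin(np.radians(t))-np.sin(np.radians(t0))])
        print(t,np.round([d@[np.cos(a),np.sin(a)],d@[-np.sin(a),np.cos(a)]],1))
E
python3 - <<'E'
from h import *
arc(47.5,[44,39,34,29,24,19,14])
print()
arc(14,[9,4,-1,-6,-11,-16,-21])
E
```

```text
44 [ 4.2 -3.1]
39 [ 9.8 -7.9]
34 [ 15.  -13.2]
29 [ 19.7 -18.9]
24 [ 23.9 -25. ]
19 [ 27.6 -31.5]
14 [ 30.7 -38.2]

9 [ 2.5 -7. ]
4 [  4.3 -14.2]
-1 [  5.6 -21.5]
-6 [  6.1 -28.9]
-11 [  6.1 -36.3]
-16 [  5.4 -43.7]
-21 [  4. -51.]
```

Emit:
{"api": "drive_tool", "payload": {
  "plan": [
    [4,0,-3,0,0,0,16],
    [10,0,-8,0,0,0,16],
    [15,0,-13,0,0,0,16],
    [20,0,-19,0,0,0,16],
    [20,0,-19,0,0,0,16]
  ]
}}

```text
time: 9.6
position: [0.6358, 0.0139, 0.0776]
tool_rot: [0.706, -0.048, 0.051, -0.705]
ft_force: [4.7, 0.7, -0.8]
grip_width: 0.0194
```

Emit:
{"api": "drive_tool", "payload": {
  "plan": [
    [4,0,-6,0,0,0,16],
    [8,0,-13,0,0,0,16],
    [11,0,-19.5,0,0,0,16],
    [13.5,0,-26.5,0,0,0,16],
    [15,0,-33.5,0,0,0,16],
    [16.5,0,-41,0,0,0,16],
    [16.5,0,-41,0,0,0,16]
  ]
}}

```text
time: 10.3
position: [0.645, -0.0299, 0.0776]
tool_rot: [0.706, -0.049, 0.05, -0.704]
ft_force: [1.7, -3.3, 1.1]
grip_width: 0.0197
```

Run:
```python
from h import *
o=get_obs();camera("wrist");print(o["position"],o["ft_force"],o["joint_torque"])
for n,z in dict(hub_axis=.06,bar_grip=.092,stop_axis=.055,bar_mid=.055,bar_end=.055).items():
    for r in mark_of("wrist",n)[:1]: print(n,np.round(r["location"],1),round(r["conf"],2),wz(r["location"],o,z))
im=camera("top")
cv2.imwrite("pics/t3.png",cv2.resize(im[100:260,200:380],None,fx=4,fy=3.6,interpolation=cv2.INTER_CUBIC))
```

```text
[ 0.645  -0.0299  0.0776] [ 1.6867 -3.3356  1.0973] [  1.5142 -47.2457 -11.1241   0.4361   1.1124  -0.0425]
hub_axis [268.7  97.5] 0.63 [ 0.5594 -0.0248  0.06  ]
bar_grip [277.9 266.1] 0.97 [ 0.6433 -0.0313  0.092 ]
stop_axis [113.9 271.9] 0.62 [ 0.6536 -0.15    0.055 ]
bar_mid [286.9 327.4] 0.79 [ 0.7096 -0.0349  0.055 ]
bar_end [279.8 268.4] 0.23 [ 0.6628 -0.0333  0.055 ]
```

View pics/t3.png

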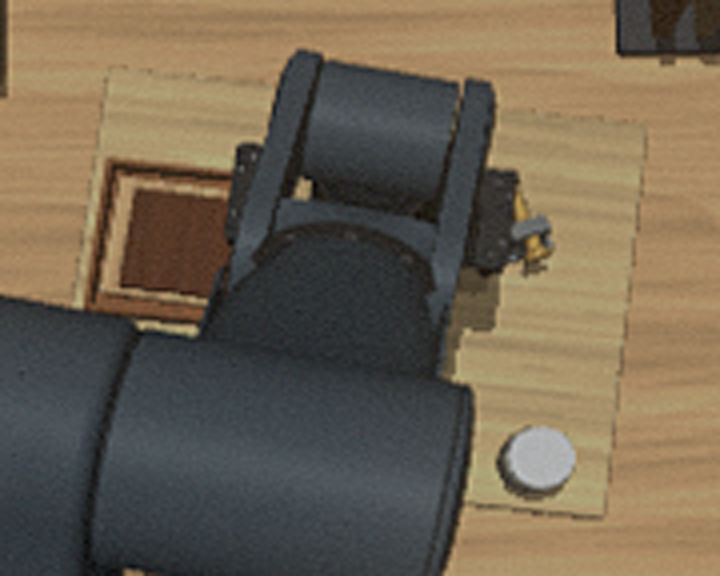

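Run:
```python
from h import *
arc(-3.5,[-8,-13,-18,-22]); arc(-22,range(-23,-45,-1))
```

```text
-8 [ 0.3 -6.7]
-13 [ -0.1 -14.1]
-18 [ -1.  -21.4]
-22 [ -2.3 -27.2]
-23 [-0.4 -1.4]
-24 [-0.8 -2.9]
-25 [-1.2 -4.3]
-26 [-1.6 -5.7]
-27 [-2.1 -7.1]
-28 [-2.6 -8.5]
-29 [-3.1 -9.9]
-30 [ -3.7 -11.3]
-31 [ -4.2 -12.6]
-32 [ -4.8 -14. ]
-33 [ -5.4 -15.4]
-34 [ -6.1 -16.7]
-35 [ -6.7 -18. ]
-36 [ -7.4 -19.3]
-37 [ -8.1 -20.6]
-38 [ -8.9 -21.9]
-39 [ -9.6 -23.2]
-40 [-10.4 -24.5]
-41 [-11.2 -25.7]
-42 [-12. -27.]
-43 [-12.8 -28.2]
-44 [-13.7 -29.4]
```

Emit:
{"api": "drive_tool", "payload": {
  "plan": [
    [0.3,0,-6.5,0,0,0,16],
    [0,0,-14,0,0,0,16],
    [-1,0,-21.5,0,0,0,16],
    [-2.3,0,-27,0,0,0,16],
    [-2.3,0,-27,0,0,0,16]
  ]
}}

```text
time: 11.15
position: [0.6398, -0.0545, 0.0777]
tool_rot: [0.705, -0.048, 0.051, -0.705]
ft_force: [5.5, -2.1, -0.1]
grip_width: 0.0199
```

Emit:
{"api": "drive_tool", "payload": {
  "plan": [
    [-0.4,0,-1.4,0,0,0,16],
    [-0.8,0,-2.9,0,0,0,16]
  ]
}}

```text
time: 11.35
position: [0.6392, -0.0561, 0.0777]
tool_rot: [-0.705, 0.048, -0.051, 0.706]
ft_force: [6.5, -0.3, -0.7]
grip_width: 0.0195
```

Emit:
{"api": "drive_tool", "payload": {
  "plan": [
    [-0.4,0,-1.4,0,0,0,16],
    [-0.8,0,-2.8,0,0,0,16]
  ]
}}

```text
time: 11.55
position: [0.6381, -0.0587, 0.0777]
tool_rot: [-0.705, 0.048, -0.051, 0.706]
ft_force: [7.5, -0.0, -1.0]
grip_width: 0.0196
```

Emit:
{"api": "drive_tool", "payload": {
  "plan": [
    [0.8,0,-1.4,0,0,0,16],
    [0.8,0,-2.8,0,0,0,16]
  ]
}}

```text
time: 11.75
position: [0.637, -0.0612, 0.0776]
tool_rot: [-0.705, 0.049, -0.05, 0.706]
ft_force: [3.4, 0.4, 1.1]
grip_width: 0.0196
```

Emit:
{"api": "drive_tool", "payload": {
  "plan": [
    [-0.5,0,-1.4,0,0,0,16],
    [-1,0,-2.8,0,0,0,16]
  ]
}}

```text
time: 11.95
position: [0.6353, -0.0646, 0.0776]
tool_rot: [-0.705, 0.049, -0.049, 0.706]
ft_force: [3.8, 0.8, 1.7]
grip_width: 0.0192
```

Emit:
{"api": "drive_tool", "payload": {
  "plan": [
    [-0.5,0,-1.4,0,0,0,16],
    [-1,0,-2.8,0,0,0,16]
  ]
}}

```text
time: 12.15
position: [0.6337, -0.0676, 0.0776]
tool_rot: [-0.705, 0.049, -0.049, 0.705]
ft_force: [4.3, 0.3, 2.2]
grip_width: 0.0196
```

Emit:
{"api": "drive_tool", "payload": {
  "plan": [
    [-0.5,0,-1.4,0,0,0,16],
    [-1,0,-2.7,0,0,0,16]
  ]
}}

```text
time: 12.35
position: [0.6322, -0.0702, 0.0776]
tool_rot: [-0.705, 0.049, -0.049, 0.705]
ft_force: [3.7, 0.2, 3.8]
grip_width: 0.0198
```

Run:
```python
from h import *
o=get_obs();im=camera("wrist");print(o["position"],o["ft_force"])
cv2.imwrite("pics/w4.png",im)
for n,z in dict(hub_axis=.06,bar_grip=.092,stop_axis=.055,bar_mid=.055).items():
    for r in mark_of("wrist",n)[:1]: print(n,np.round(r["location"],1),round(r["conf"],2),wz(r["location"],o,z))
```

```text
[ 0.6322 -0.0702  0.0776] [3.7099 0.1771 3.8112]
hub_axis [344.4 112.6] 0.81 [ 0.5599 -0.0246  0.06  ]
bar_grip [283.1 267.3] 0.95 [ 0.6315 -0.0691  0.092 ]
stop_axis [336.2 113.6] 0.37 [ 0.56   -0.0285  0.055 ]
```

View pics/w4.png

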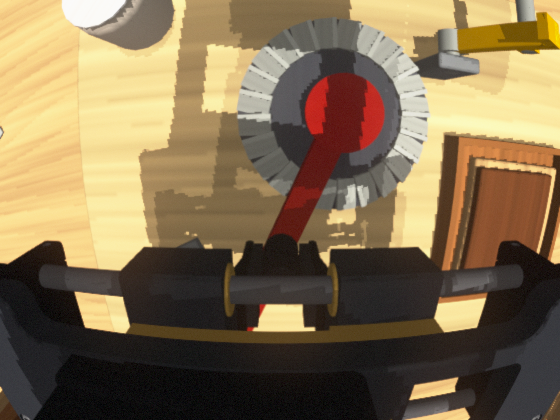

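The wrist view shows the bar clear of the wheel and tray, and the pawl still back at upper right (500,40). The stop is hidden by the gripper, so I'll feel for it in finer steps.

Emit:
{"api": "drive_tool", "payload": {
  "plan": [
    [-0.4,0,-0.7,0,0,0,16],
    [-0.7,0,-1.4,0,0,0,16],
    [-0.7,0,-1.4,0,0,0,16]
  ]
}}

```text
time: 12.9
position: [0.6317, -0.0709, 0.0776]
tool_rot: [-0.705, 0.049, -0.05, 0.706]
ft_force: [3.9, 2.6, 4.6]
grip_width: 0.0193
```

Emit:
{"api": "drive_tool", "payload": {
  "plan": [
    [-0.4,0,-0.7,0,0,0,16],
    [-0.7,0,-1.4,0,0,0,16],
    [-0.7,0,-1.4,0,0,0,16]
  ]
}}

```text
time: 13.2
position: [0.6315, -0.0712, 0.0776]
tool_rot: [-0.705, 0.049, -0.05, 0.706]
ft_force: [5.3, 4.7, 4.9]
grip_width: 0.0199
```

Emit:
{"api": "drive_tool", "payload": {
  "plan": [
    [-0.4,0,-0.7,0,0,0,16],
    [-0.7,0,-1.4,0,0,0,16],
    [-0.7,0,-1.4,0,0,0,16]
  ]
}}

```text
time: 13.5
position: [0.6314, -0.0715, 0.0776]
tool_rot: [-0.704, 0.049, -0.051, 0.707]
ft_force: [7.7, 8.7, 3.8]
grip_width: 0.0197
```

Emit:
{"api": "drive_tool", "payload": {
  "plan": [
    [0.5,0,1,0,0,0,16],
    [1,0,2,0,0,0,16],
    [1,0,2,0,0,0,16]
  ]
}}

```text
time: 13.8
position: [0.6315, -0.0712, 0.0776]
tool_rot: [-0.705, 0.049, -0.05, 0.706]
ft_force: [4.4, 3.5, 5.1]
grip_width: 0.0197
```

Emit:
{"api": "drive_tool", "payload": {
  "plan": [
    [0,0,0,0,0,0,44],
    [0,0,0,0,0,0,44],
    [0,0,0,0,0,0,44],
    [0,0,0,0,0,0,44],
    [0,-40,0,0,0,0,44],
    [0,-80,0,0,0,0,44],
    [0,-120,0,0,0,0,44],
    [-40,-120,40,0,0,0,34],
    [-80,-120,80,0,0,0,34],
    [-120,-120,120,0,0,0,34]
  ]
}}

```text
time: 14.8
position: [0.5392, 0.0483, 0.1975]
tool_rot: [0.705, -0.05, 0.05, -0.705]
ft_force: [0.6, 1.0, 0.2]
grip_width: 0.035
```

Run:
```python
from h import *
o=get_obs();im=camera("wrist");print(o["position"],o["ft_force"])
cv2.imwrite("pics/w5.png",im)
for n,z in dict(hub_axis=.06,bar_grip=.092,stop_axis=.055,bar_mid=.055,bar_end=.055,pawl_pin=.088,pawl_hinge=.052).items():
    for r in mark_of("wrist",n)[:1]: print(n,np.round(r["location"],1),round(r["conf"],2),wz(r["location"],o,z))
go((.4965,.0905,.12),82)
```

```text
[0.5392 0.0483 0.1975] [0.6047 1.0043 0.2391]
hub_axis [210.  225.4] 0.84 [ 0.5573 -0.0253  0.06  ]
bar_end [545.8 117.6] 0.31 [0.4841 0.3749 0.055 ]
pawl_pin [325.8 152.3] 0.64 [0.4988 0.0921 0.088 ]
pawl_hinge [284.2 176.7] 0.91 [0.5212 0.0539 0.052 ]
[-51.2  77.3  37.3] [ 0.  -0.1  0. ]
```

View pics/w5.png

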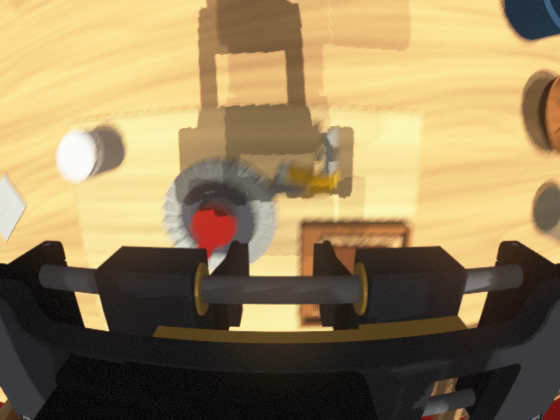

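The wrist view (blurred by motion) shows the pawl still back, pin at (326,152). I'll move above the pin, then check the bar against the stop with the fixed cameras before lowering the pawl.

Emit:
{"api": "drive_tool", "payload": {
  "plan": [
    [-30,0,20,0,0,0,34],
    [-51,10,37,0,0,0,34],
    [-51,40,37,0,0,0,34],
    [-51,40,37,0,0,0,34],
    [-51,40,37,0,0,0,34]
  ]
}}

```text
time: 15.7
position: [0.4962, 0.0906, 0.1573]
tool_rot: [0.705, -0.05, 0.049, -0.705]
ft_force: [0.2, 0.1, -0.1]
grip_width: 0.0337
```

Run:
```python
from h import *
for c in("scene","top"):
    im=camera(c); 
    a=im[180:300,190:360] if c=="scene" else im[110:250,210:370]
    cv2.imwrite(f"pics/{c}6.png",cv2.resize(a,(700,int(700*a.shape[0]/a.shape[1])),interpolation=cv2.INTER_CUBIC))
    for n,z in dict(hub_axis=.06,bar_mid=.055,bar_end=.055,bar_grip=.092,stop_axis=.055,stop=.015,pawl_pin=.088).items():
        for r in mark_of(c,n)[:1]: print(c,n,np.round(r["location"],1),round(r["conf"],2),atz(c,r["location"],z))
o=get_obs();print(o["position"],o["ft_force"]);go((.4965,.0905,.081),82)
```

```text
scene hub_axis [279.5 218.8] 0.59 [ 0.5616 -0.0249  0.06  ]
scene bar_mid [243.1 253.6] 0.63 [ 0.6933 -0.1173  0.055 ]
scene bar_end [235.8 264.7] 0.67 [ 0.7321 -0.1325  0.055 ]
scene bar_grip [258.5 226.6] 0.89 [ 0.6289 -0.0795  0.092 ]
scene stop_axis [233.9 244.2] 0.77 [ 0.6595 -0.1448  0.055 ]
scene stop [235.1 254.5] 0.81 [ 0.6596 -0.1444  0.015 ]
scene pawl_pin [319.4 196.9] 0.59 [0.4956 0.0896 0.088 ]
top hub_axis [291.7 197.8] 0.82 [ 0.5522 -0.0283  0.06  ]
top bar_mid [314.8 152.7] 0.73 [ 0.6869 -0.1004  0.055 ]
top bar_end [328.2 135.9] 0.87 [ 0.7375 -0.142   0.055 ]
top bar_grip [304.3 169.8] 0.91 [ 0.628  -0.0655  0.092 ]
top stop_axis [333.1 161.8] 0.73 [ 0.6582 -0.1538  0.055 ]
top stop [285.4 198.6] 0.66 [ 0.5568 -0.0105  0.015 ]
top pawl_pin [430.5 198.9] 0.52 [ 0.5364 -0.4247  0.088 ]
[0.4953 0.0914 0.1574] [-0.1315 -0.3395  0.636 ]
[ 1.3 76.4 -0.8] [-0.  0.  0.]
```

View pics/scene6.png

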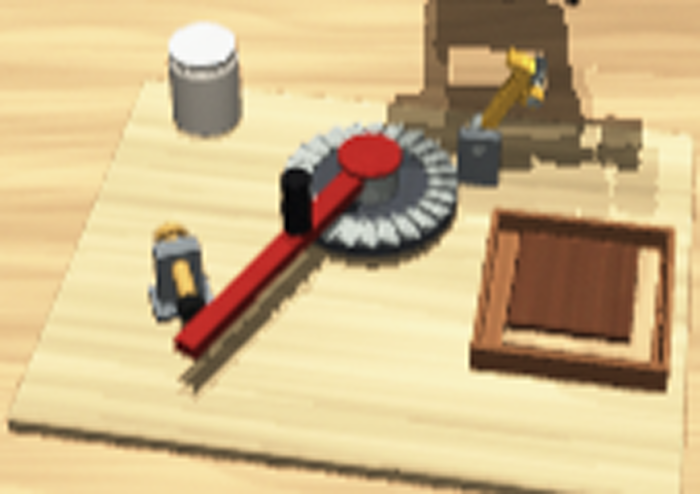

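The scene view shows the red bar's side against the black plunger tip at (190,310), the pawl still thrown back at (520,75), and the tray, boards and can undisturbed. I'll regrip the pin and carry it back over.

Emit:
{"api": "drive_tool", "payload": {
  "plan": [
    [1,40,0,0,0,0,34],
    [1,77,0,0,0,0,34],
    [1,77,0,0,0,0,34],
    [1,77,0,0,0,0,34],
    [1,77,0,0,0,0,6],
    [1,77,0,0,0,0,6],
    [1,77,0,0,0,0,6],
    [1,77,0,0,0,0,6],
    [1,77,0,0,0,0,6]
  ],
  "newtons": 6
}}

```text
time: 17.4
position: [0.4972, 0.0921, 0.0815]
tool_rot: [-0.705, 0.049, -0.05, 0.706]
ft_force: [0.4, 4.8, 6.4]
grip_width: 0.012
```

Emit:
{"api": "drive_tool", "payload": {
  "plan": [
    [0,-6,-5,0,0,0,6],
    [0,-11,-12,0,0,0,6],
    [0,-14,-20.5,0,0,0,6],
    [0,-15.5,-29,0,0,0,6],
    [0,-15.5,-29,0,0,0,6]
  ]
}}

```text
time: 17.9
position: [0.4924, 0.0608, 0.0963]
tool_rot: [0.706, -0.049, 0.05, -0.705]
ft_force: [-0.2, 0.7, 6.9]
grip_width: 0.0118
```

Emit:
{"api": "drive_tool", "payload": {
  "plan": [
    [0,-2,-9,0,0,0,6],
    [0,-0.5,-18,0,0,0,6],
    [0,2.5,-26.5,0,0,0,6],
    [0,7,-34,0,0,0,6],
    [0,12.5,-41,0,0,0,6],
    [0,12.5,-41,0,0,0,6]
  ]
}}

```text
time: 18.5
position: [0.4859, 0.0207, 0.0825]
tool_rot: [0.706, -0.05, 0.049, -0.705]
ft_force: [-0.4, -1.6, 0.7]
grip_width: 0.0118
```

Emit:
{"api": "drive_tool", "payload": {
  "plan": [
    [0,7,-4.5,0,0,0,6],
    [0,13,-7.5,0,0,0,6],
    [0,13,-7.5,0,0,0,6]
  ]
}}

```text
time: 18.8
position: [0.4848, 0.0133, 0.0695]
tool_rot: [0.706, -0.05, 0.048, -0.705]
ft_force: [-1.4, -5.4, 2.7]
grip_width: 0.0116
```

Emit:
{"api": "drive_tool", "payload": {
  "plan": [
    [0,0,0,0,0,0,34],
    [0,0,0,0,0,0,34],
    [0,0,0,0,0,0,34],
    [0,-40,0,0,0,0,34],
    [0,-90,0,0,0,0,34],
    [-30,-120,40,0,0,0,34],
    [-60,-130,90,0,0,0,34],
    [-60,-130,140,0,0,0,34],
    [-60,-130,180,0,0,0,34],
    [-60,-130,180,0,0,0,34]
  ]
}}

```text
time: 19.8
position: [0.4513, 0.2062, 0.2011]
tool_rot: [-0.705, 0.046, -0.048, 0.707]
ft_force: [0.5, -1.2, -1.3]
grip_width: 0.034
```

Run:
```python
from h import *
o=get_obs();print(o["time"],o["position"],o["ft_force"])
ims=[]
for c in("scene","top"):
    im=camera(c)
    a=im[180:300,190:360] if c=="scene" else im[115:250,205:370]
    ims.append(cv2.resize(a,(420,420*a.shape[0]//a.shape[1]),interpolation=cv2.INTER_CUBIC))
    for n,z in dict(bar_mid=.055,bar_end=.055,bar_grip=.092,pawl_pin=.069,pawl_nose=.043).items():
        for r in mark_of(c,n)[:1]: print(c,n,np.round(r["location"],1),round(r["conf"],2),atz(c,r["location"],z))
cv2.imwrite("pics/f7.png",cv2.vconcat(ims)[:600])
```

```text
19.8 [0.4513 0.2062 0.2011] [ 0.4988 -1.1768 -1.2869]
scene bar_mid [248.6 250.4] 0.95 [ 0.6815 -0.1038  0.055 ]
scene bar_end [234.7 263.2] 0.78 [ 0.7271 -0.1359  0.055 ]
scene bar_grip [260.8 225.8] 0.87 [ 0.6257 -0.0735  0.092 ]
scene pawl_pin [292. 199.] 0.74 [0.4836 0.0104 0.069 ]
scene pawl_nose [281.2 210.3] 0.74 [ 0.5053 -0.0211  0.043 ]
top bar_mid [319.5 152.1] 0.85 [ 0.6885 -0.1144  0.055 ]
top bar_end [326.6 139.2] 0.56 [ 0.7274 -0.1369  0.055 ]
top bar_grip [303.8 170.3] 0.81 [ 0.6266 -0.0641  0.092 ]
top pawl_pin [278.8 216.5] 0.74 [0.4972 0.0106 0.069 ]
top pawl_nose [286.8 214.8] 0.76 [ 0.5045 -0.0131  0.043 ]
```

View pics/f7.png

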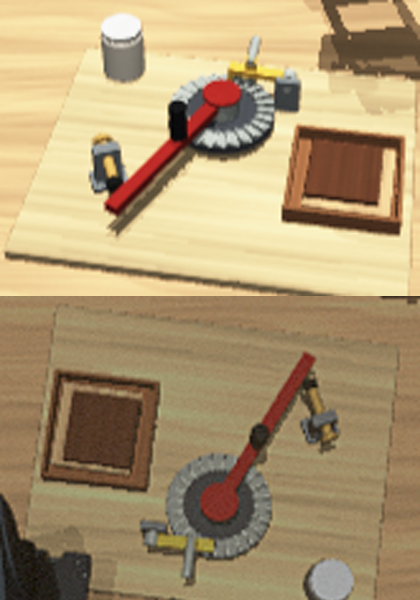

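Both views show the pawl down on the teeth, with its pin within about 2 px of where it started. The bar is against the plunger tip, and the boards and can are in place. I'll let it settle briefly and hand in.

Emit:
{"api": "drive_tool", "payload": {
  "plan": [
    [0,-20,0,0,0,0,34],
    [0,-20,0,0,0,0,34],
    [0,-20,0,0,0,0,34],
    [0,-20,0,0,0,0,34],
    [0,-20,0,0,0,0,34],
    [0,-20,0,0,0,0,34]
  ]
}}

```text
time: 21.0
position: [0.4508, 0.201, 0.2199]
tool_rot: [0.705, -0.05, 0.049, -0.705]
ft_force: [-0.1, -0.8, 0.7]
grip_width: 0.0338
```

Run:
```python
from h import *
for c in("scene","top"):
    camera(c); 
    for n in("pawl_pin","pawl_nose","bar_end"):
        for r in mark_of(c,n)[:1]: print(c,n,np.round(r["location"],1),round(r["conf"],2))
print(get_obs()["ft_force"],hand_in())
```

```text
scene pawl_pin [294.7 199.9] 0.71
scene pawl_nose [282.  210.9] 0.64
scene bar_end [236.2 264.5] 0.63
top pawl_pin [278.  218.8] 0.76
top pawl_nose [288.1 212.8] 0.77
top bar_end [327.7 138.4] 0.93
the job is handed in; nothing more can be done
[-0.5803  0.1594 -0.3442] None
```

The bar is open and resting on the sprung stop, the pawl is back down on the teeth, and I handed the job in at about 21 s of the 72 s allowed. No verdict was reported.

- **Pawl back:** I gripped its pin lightly and carried it up and over. Later pictures, before and after swinging the bar, showed it staying back.
- **Bar to the stop:** I swung it by the black grip and felt the stop as a rising force. By my estimate that peaked at about 5 N on the stop, under the 12 N limit. I eased off before letting go.
- **Pawl down:** I carried the pin back over and let it drop the last little way on to the teeth.

**Last checks:** the detected pin and nose are within about 3 px of where they started, so the pawl is down. The bar lies against the plunger tip in both fixed cameras. The boards and can look undisturbed, and the arm is clear with almost no force on it.

**Limits and disagreement:** the pictures can't show a sub-millimetre gap at the stop, so the contact rests on the force felt plus the pictures. Single-camera positions disagreed by up to about 14 mm (scene against top, for example the pin and grip). I relied on the wrist camera and touch for those.

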